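# Unlock the wooden phone box and slide it open

### The job

The phone is locked in the wooden box. Swing the cover right off the keyhole, take the round-headed key from the key stand, push it fully home in the keyhole and turn it clockwise (seen from above) as far as it goes to draw the bolt, then push the lid by its rib until the box is fully open. Leave the key in the lock in its turned position, leave the square-headed key in the stand, and do not disturb the things around.

Things in the scene. Friction and masses are not known exactly. Their poses are not given: they have to be found in the camera images.
- lock_box: Wooden box fixed to the work surface, any small yaw, origin at the centre of its underside: 150 mm along x, 240 mm along y, 80 mm high. Its +y end is a fixed deck with the lock (deck top 75 mm high, y = 35 to 120 mm); the rest is the sliding lid (top also 75 mm high) between low side rails. The phone lies inside.
- keyhole (a point): Centre of the mouth of the keyhole: top of the steel ring (44 mm outside, 24 mm inside diameter, 4 mm high) on the deck, at x = -5, y = 75, z = 79 mm in the box's frame; axes of the box, z up. In the ring, 5 mm below this point, is a brass plug with a slot (2.5 mm chamfer) 17.5 mm along x and 7.5 mm along y (locked position); the key goes straight down.
- lock_plug (a joint): Angle of the brass plug: 0 locked, grows clockwise seen from above to its stop at 1.4 rad (friction 0.03 N m); from 1.0 rad the hidden bolt frees the lid. The key has up to 0.17 rad of play in the slot. A sprung tumbler meets the key 7 mm before home (1 to 2 N); the plug turns only with the key within 2 mm of home, and stays where it is left. The released key may rise 2 mm.
- cover_pin (a point): Pivot pin of the keyhole cover, at the underside of the cover plate (1.5 mm above the ring's top), 38 mm from the keyhole along the box's +x. Axes of the box.
- keyhole_cover (a joint): Angle of the keyhole cover about its vertical pin, a steel plate 2.5 mm thick: 0 lies along the box's -x from the pin, over the keyhole; grows clockwise from above, so its free end swings towards the box's +y; stop at 1.7 rad. Right aside is beyond about 1.2 rad. Stays where it is left (about 1 N at the knob).
- cover_knob (a point): Centre of the upright round post (10 mm diameter, rising 13.5 mm above the plate; this point is 6.5 mm above the plate's top) at the free end of the cover, 54 mm from the pin. Push it sideways; no need to grasp.
- round_key_head (a point): Centre of the ring-shaped head (34 mm wide along x, 8 thick along y, 34 high) of the steel key that fits, 60 g, upright in the stand, z up. 28 mm below is the underside of its shoulder (30 x 9 mm), which rests on the keyhole's ring when fully home; under it the blade, 15 mm wide along x, 5 thick along y, 34 long, tip rounded. Fits either way round.
- square_key_head (a point): Centre of the square head (34 x 8 x 34 mm) of the other key, otherwise alike, but its 19 mm wide blade does not enter this lock. It stands beside the round-headed key, 68 mm away, in the same stand; which is in which slot varies.
- key_stand: Fixed wooden block 130 mm along x, 56 mm along y, 40 mm high, origin at the centre of its underside. Two slots (22 mm along x, 8 mm along y) 34 mm either side of the centre along x hold the keys, shoulders resting on the top.
- lid_rib (a point): Centre of the wooden rib across the lid: 70 mm along the box's x, 10 mm thick along y, standing 16 mm above the lid (this point is 8 mm above the lid's top and, while shut, 95 mm from the keyhole along the box's -y). Push it towards the box's -y.
- lid (a joint): Travel of the sliding lid towards the box's -y: 0 shut, 0.10 m fully open at its stop. Friction about 1.5 N; it stays where it is left.
- tub: Bystander: loose small tub, 72 mm across and 71 mm high, origin at the centre of its underside.
- tumbler1: Bystander: loose upside-down glass tumbler, 81 mm across and 93 mm high, origin at the centre of its underside.
- salt: Bystander: loose glass salt mill with a grey top, 44 mm across and 90 mm high, origin at the centre of its underside.
- apple: Bystander: loose red apple, 77 mm across and 73 mm high, origin at the centre of its underside.
Things that resemble listed ones, but are neither listed nor needed, are in the scene too. Leave any blue or turquoise look-alike of the part that bears round_key_head alone.

How it is judged:
By the outcome, as a careful person would: the job done as asked, in the order asked, and still so for the second after the job is handed in, with the robot touching nothing.
It also fails if it takes over 72 s, if anything falls off the work surface, if the arm or the gripper's body presses on something with over 40 N, if the wrist force passes 120 N, or if a joint passes its speed limit or range.

### The arm

A 7-joint arm with a two-finger parallel gripper is mounted at the origin on a cart in front of the work surface, level with it; the furniture and walls round the work are solid. World frame = base frame: x ahead of the robot, y to its left, z up, the work surface at z = 0. Lengths are in m, angles in rad, forces in N, time in s.
With the tool pointing down it reaches from about 0.4 to 0.85 m from the base axis. Payload 6.9 kg.
Tool frame: the origin (TCP) lies midway between the tips of the shut fingers; the grasp point (between the pads) lies behind it (ctrl.pinch_z is the z of the grasp point in the tool frame, in m); z points along the fingers, y is the direction in which the jaws open and shut (so a half turn about z gives the same grasp; the last joint's range is limited). The gripper opens to 85 mm and grips with 20 to 120 N. Pads are 22 mm wide; open, the fingers measure 114 mm over their backs; the gripper's body (76 mm by 85 mm) begins 54 mm behind the grasp point. The pads swing forward as they close: fully open they stand 13 mm farther back than shut.
Start: joints at [-1.226, 0.507, -0.238, 1.5, 0.126, 1.149, -0.155], TCP at [0.148, 0.607, 0.231] pointing down, gripper open.
Joint ranges: [-3.08, 3.08], [-0.24, 2.05], [-1.43, 1.35], [0, 2.5], [-1.52, 4.66], [0.17, 1.96], [-2.89, 2.89]. Speed limits (rad/s): [2.39, 2.39, 3.14, 3.14, 3.14, 3.14, 3.14].

### API

Orientations are given as a unit quaternion [w, x, y, z].
In Python, from station import ctrl, get_state, vision, ticket, models gives the robot as it stands. Calls block until the motion is done:
- ctrl.movep(position, orientation): joint-space move of the TCP to a pose.
- ctrl.movel(position, frame=None, max_speed=0.15): straight line of the TCP; frame=None keeps the orientation; max_speed is the mean speed in m/s.
- ctrl.set_joints(angles): joint-space move.
- ctrl.ungrasp() and ctrl.close_gripper(force=None): open the fingers fully, or close them until they stop; force is the grip in N (None keeps the last).
- ctrl.pause(seconds).
- ctrl.ik(position, orientation): joint angles nearest the present ones, or None.
- get_state(): the state.
- vision.grab_frame(name): name is "side" or "top"; returns (picture, depth): 480x640x3 uint8, blue, green, red; 480x640 float32, m along the optical axis (not along the pixel's ray), 0 where there is no reading.
- vision.camera_info(name): a dict with "mtx" (3x3 intrinsics, pixels), "dist_coeffs" ([k1, k2, p1, p2, k3] as OpenCV has them; the pictures are not rectified), "R" (3x3) and "t" (3): a world point X has camera coordinates R X + t. Camera axes: x right, y down, z forward; pixel columns grow to the right and rows downward; lengths in m; the calibration is good to about 2 mm. A picture is of the moment at which its call begins. camera_info takes no time and is no camera call.
A pose or a line that the arm cannot do raises ctrl.Unreachable and nothing moves.
- ticket.close_job(): hands the job in, once; it reports no verdict.
Trained networks look in the newest picture that a camera, given by its name, has taken for a name from the list of things; names that differ only in an ending like _2 or _b are one class to them, and where a whole thing is asked for, a point or a joint stands for the part that bears it (a point fixed in the world has none). Each returns a list of dicts, best first, with "p" (0 to 1); they miss things now and then, are a little off and sometimes report something else, mostly with a low value. They report only what shows in the picture. A call takes as long as a camera call. They do not tell look-alikes from the thing itself.
- models.recognise(camera, target): "point" ([column, row] in pixels, amid what is visible of it).
- models.masks_of(camera, target): "mask" (480x640 bool, what is visible of it) and "point" ([column, row] in pixels, amid what is visible of it).
The state is a dict: "time": time; "qpos": joint angles; "qd": joint speeds; "tau": joint torques, N m; "tcp_pos": TCP position; "eef_rot": TCP orientation; "contact_force": force on the tool from outside, world axes, zero at the start; "wrist_torque": the same for the moment, N m; "width": finger opening in m.
Only numpy, scipy, OpenCV 4.12 (cv2) and the standard library are available. Lean on these libraries where they do the work, as an engineer would, in place of code of your own. Each camera call takes 0.05 s, during which the arm holds its last target. There are 200 camera calls.

## Working session

There is one attempt and no reset: what is moved stays moved. The work goes in short steps, each a Python script; the robot and the scene stay as the last script left them, time stands still between calls to the robot, and variables do not carry over. Pictures are saved under pics/ and viewed, about 8 in all and at most 12, crops included, and the job is handed in when it is done.

```bash
ls; mkdir -p pics
cat > h.py <<'E'
import numpy as np, cv2
from station import ctrl, get_state, vision, ticket, models
def cam(n):
    c=vision.camera_info(n); return [np.array(c[k],float) for k in("mtx","dist_coeffs","R","t")]
def proj(n,X):
    K,d,R,t=cam(n); return cv2.projectPoints(np.array(X,float).reshape(-1,3),cv2.Rodrigues(R)[0],t,K,d)[0].reshape(-1,2)
def ray(n,px):
    K,d,R,t=cam(n); u=cv2.undistortPoints(np.array(px,float).reshape(-1,1,2),K,d).reshape(-1,2)
    v=np.c_[u,np.ones(len(u))]; return -R.T@t, v@R   # v has cam z=1
def at_z(n,px,z):
    c,v=ray(n,px); return c+v*((z-c[2])/v[:,2:])
def at_d(n,px,dep):
    c,v=ray(n,px); return c+v*np.array(dep).reshape(-1,1)
E
python3 - <<'E'
from h import *
for n in("top","side"):
    im,d=vision.grab_frame(n); cv2.imwrite(f"pics/{n}0.png",im); np.save(f"{n}0.npy",d)
    K,dd,R,t=cam(n); print(n,-R.T@t,R[2],K[0,0])
    for o in["lock_box","cover_knob","round_key_head","square_key_head","key_stand","lid_rib","tub","tumbler1","salt","apple","keyhole"]:
        try:
            for r in models.masks_of(n,o)[:3]:
                px=np.array(r["point"]); m=r["mask"]; dm=np.median(d[m&(d>0)]) if (m&(d>0)).any() else 0
                print(o,round(r["p"],2),px.round(0),m.sum(),at_d(n,px,dm).round(3))
        except Exception as e: print(o,repr(e)[:80])
E
```

```text
pics
top [0.51339304 0.07875011 1.03751756] [ 0.07956403 -0.0191827  -0.99664517] 467.0514492204746
lock_box 0.55 [318. 248.] 8561 [[0.557 0.052 0.076]]
cover_knob 0.57 [283. 246.] 348 [[0.56  0.124 0.084]]
round_key_head 0.67 [183. 257.] 150 [[0.535 0.335 0.063]]
round_key_head 0.45 [217. 231.] 107 [[0.591 0.263 0.066]]
square_key_head 0.68 [283. 250.] 296 [[0.552 0.125 0.083]]
square_key_head 0.67 [176. 290.] 148 [[0.467 0.347 0.065]]
key_stand 0.83 [183. 275.] 1610 [[0.496 0.339 0.039]]
lid_rib 0.6 [339. 249.] 4585 [[0.556 0.008 0.075]]
tub 0.63 [430. 345.] 991 [[ 0.358 -0.183  0.07 ]]
tumbler1 0.84 [258. 343.] 1249 [[0.363 0.17  0.091]]
salt 0.59 [202. 186.] 372 [[0.683 0.295 0.079]]
apple 0.92 [379. 149.] 911 [[ 0.77  -0.077  0.063]]
side [0.5760872  1.12908287 0.7933286 ] [-0.01280451 -0.82895188 -0.55917334] 522.5020138711392
lock_box 0.93 [327. 256.] 5001 [[0.547 0.116 0.077]]
cover_knob 0.74 [324. 254.] 170 [[0.553 0.128 0.091]]
round_key_head 0.6 [341. 325.] 209 [[0.524 0.346 0.065]]
round_key_head 0.59 [292. 333.] 207 [[0.625 0.354 0.055]]
round_key_head 0.48 [309. 306.] 218 [[0.591 0.269 0.053]]
square_key_head 0.74 [373. 328.] 276 [[0.46  0.354 0.065]]
key_stand 0.89 [357. 343.] 1785 [[0.492 0.367 0.035]]
lid_rib 0.83 [324. 230.] 1585 [[0.553 0.017 0.085]]
tub 0.78 [388. 204.] 549 [[ 0.364 -0.174  0.049]]
tumbler1 0.69 [410. 279.] 1477 [[0.36  0.193 0.061]]
salt 0.73 [259. 325.] 678 [[0.695 0.323 0.048]]
apple 0.79 [241. 226.] 618 [[ 0.773 -0.062  0.053]]
keyhole 0.56 [324. 254.] 5195 [[0.553 0.112 0.078]]
```

View pics/top0.png

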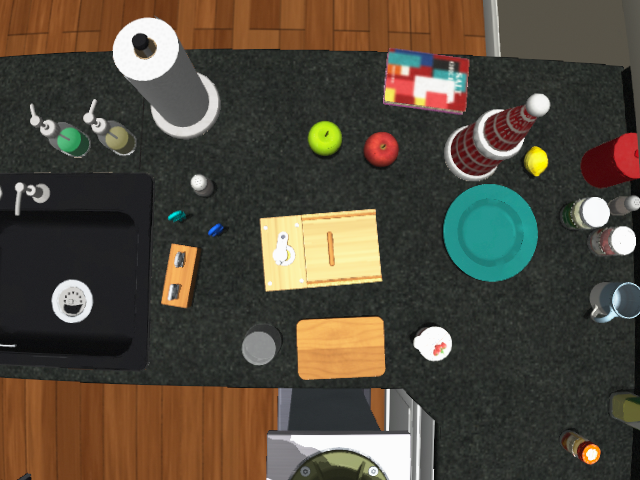

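View pics/side0.png

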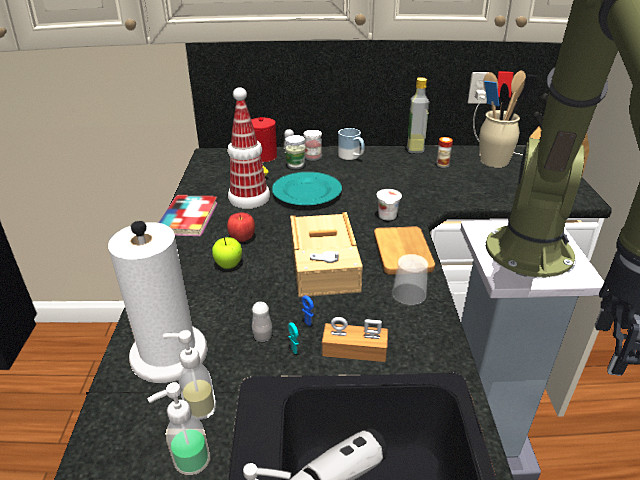

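The round-headed key is at about (180,259) and the square one at (174,290) in the top picture, both in the stand. The blue and turquoise look-alikes at (215,230) and (177,216) stay put. The cover's knob end is at about (284,256) and the rib at (330,249). Next I'll fit the poses.

```bash
cat >> h.py <<'E'
def cloud(n,d):
    v,u=np.nonzero(d>0); return at_d(n,np.c_[u,v],d[v,u]),np.c_[u,v]
def rect(P):
    (c,s,a)=cv2.minAreaRect((P[:,:2]*1000).astype(np.float32)); return np.round(c,1),np.round(s,1),round(a,2)
def place(pose,P):  # pose x,y,yaw ; P local
    x,y,a=pose; P=np.atleast_2d(np.array(P,float)); R=np.array([[np.cos(a),-np.sin(a),0],[np.sin(a),np.cos(a),0],[0,0,1]])
    return P@R.T+[x,y,0]
E
python3 - <<'E'
from h import *
print("pinch",ctrl.pinch_z)
for n in("top","side"):
    d=np.load(n+"0.npy"); P,uv=cloud(n,d)
    def sel(x0,x1,y0,y1,z0,z1):
        return P[(P[:,0]>x0)&(P[:,0]<x1)&(P[:,1]>y0)&(P[:,1]<y1)&(P[:,2]>z0)&(P[:,2]<z1)]
    b=sel(.43,.68,-.13,.21,.069,.084); print(n,"box",rect(b),len(b),np.median(b[:,2]))
    s=sel(.41,.58,.29,.42,.033,.046); print(n,"stand",rect(s),len(s),np.median(s[:,2]))
    for x0,x1 in((.43,.495),(.5,.57)):
        k=sel(x0,x1,.29,.42,.055,.10)
        if len(k)>5: print(n,"key",rect(k),len(k),k.mean(0).round(4),k[:,2].max())
    r=sel(.5,.62,-.05,.06,.0855,.1); print(n,"rib",rect(r),len(r))
    c=sel(.5,.62,.06,.17,.0885,.11); print(n,"knob",c.mean(0),len(c))
im=cv2.imread("pics/top0.png")[200:310,150:400]; A=cv2.resize(im,None,fx=3.2,fy=3.2,interpolation=cv2.INTER_CUBIC)
im=cv2.imread("pics/side0.png")[205:365,285:395]; B=cv2.resize(im,None,fx=3.2,fy=3.2,interpolation=cv2.INTER_CUBIC)
cv2.imwrite("pics/ta.png",A);cv2.imwrite("pics/sa.png",B)
E
```

```text
pinch -0.0187
top box (array([555.2,  46.5]), array([150.7, 240.9]), 5.44) 8128 0.0754194416938323
top stand (array([496.8, 348.8]), array([ 59. , 130.8]), 81.17) 1402 0.039988595090957646
top key (array([462.3, 353. ]), array([ 8. , 33.6]), 84.68) 106 [0.4624 0.352  0.0745] 0.08694831106762868
top key (array([530.5, 343.6]), array([ 9.1, 33.7]), 82.59) 100 [0.5301 0.3424 0.0739] 0.08686300072920328
top rib (array([556.9,  26.9]), array([69.7, 10.1]), 5.25) 168
top knob [0.52709845 0.13279182 0.09602958] 20
side box (array([552.3,  48.7]), array([150.2, 249.5]), 5.41) 3138 0.07774290077319373
side stand (array([495.8, 351.3]), array([ 62.7, 129.3]), 80.39) 1202 0.04177080898628027
side key (array([462.7, 357. ]), array([ 8.3, 32.8]), 79.82) 170 [0.4629 0.3577 0.0729] 0.08886458193951186
side key (array([528.9, 346.7]), array([ 9. , 32.6]), 84.58) 138 [0.5285 0.3474 0.0726] 0.08756217009968303
side rib (array([555. ,  31.1]), array([67.9, 18.1]), 8.24) 124
side knob [0.5289639  0.13598536 0.09546269] 24
```

View pics/ta.png

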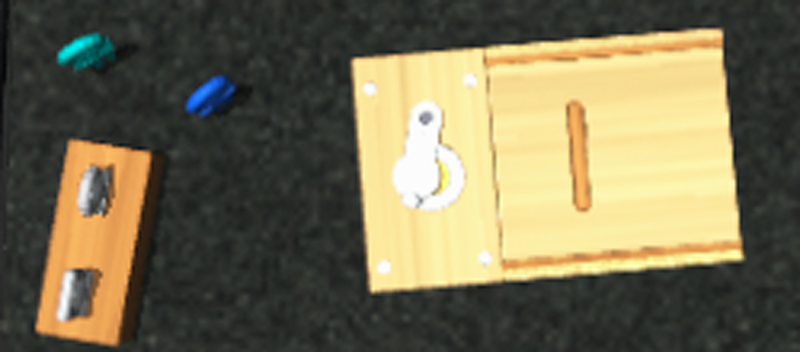

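```bash
cat >> h.py <<'E'
from scipy.spatial.transform import Rotation as Ro
BOX=[.5552,.0467,np.deg2rad(5.43)]; KEY=[.530,.3442,np.deg2rad(-8.2)]
def q(a): # tool down, tool x axis at world angle a
    x=(Ro.from_euler("z",a)*Ro.from_euler("x",np.pi)).as_quat(); return [x[3],x[0],x[1],x[2]]
def bx(x,y,z): return place(BOX,[x,y,z])[0]
def knobpush(a,off,z=.0885):  # finger centre behind the knob by off
    k=np.array([33-54*np.cos(a),75+54*np.sin(a)])-off*np.array([np.sin(a),np.cos(a)])
    return bx(k[0]/1000,k[1]/1000,z), BOX[2]+np.pi/2-a
E
python3 - <<'E'
from h import *
s=get_state(); print(s["time"],s["tcp_pos"],s["eef_rot"],s["width"])
def show(l,p,a):
    for f in(0,np.pi,-np.pi):
        j=ctrl.ik(p,q(a+f)); print(l,round(f,1),None if j is None else np.round(j,2))
for a in(.2,.9,1.6): show(f"cover{a}",*knobpush(a,20))
show("key",[*KEY[:2],.049],KEY[2])
for z in(.16,.089):
  for r in(0,-1.4,-1.6): show(f"ins{z}{r}",bx(-.005,.075,z),BOX[2]+r)
show("rib0",bx(0,.005,.081),BOX[2]);show("rib1",bx(0,-.1,.081),BOX[2])
show("rib0b",bx(0,.005,.081),BOX[2]+np.pi/2);show("rib1b",bx(0,-.1,.081),BOX[2]+np.pi/2)
E
```

```text
1.2 [0.14784434 0.60723755 0.23127996] [ 9.49264295e-06  1.19102934e-01  9.92881912e-01 -1.95697003e-05] 0.08532020307712371
cover0.2 0 [-0.42  0.55  0.25  1.92 -0.2   0.7  -0.15]
cover0.2 3.1 [ 0.09  0.57 -0.52  1.92  0.4   0.76  2.38]
cover0.2 -3.1 [ 0.09  0.57 -0.52  1.92  0.4   0.76  2.38]
cover0.9 0 [-0.57  0.58  0.39  1.89 -0.31  0.73 -0.81]
cover0.9 3.1 [-0.09  0.56 -0.36  1.88  0.28  0.74  1.74]
cover0.9 -3.1 [-0.09  0.56 -0.36  1.88  0.28  0.74  1.74]
cover1.6 0 [-0.64  0.64  0.47  1.8  -0.38  0.8  -1.49]
cover1.6 3.1 [-0.25  0.59 -0.16  1.79  0.13  0.77  1.16]
cover1.6 -3.1 [-0.25  0.59 -0.16  1.79  0.13  0.77  1.16]
key 0 [-0.9   0.75  0.49  1.7  -0.46  0.81 -1.91]
key 3.1 [-0.5   0.7  -0.2   1.69  0.18  0.77  0.65]
key -3.1 [-0.5   0.7  -0.2   1.69  0.18  0.77  0.65]
ins0.160 0 [-0.6   0.51  0.52  1.79 -0.31  0.92 -1.42]
ins0.160 3.1 [-0.18  0.47 -0.12  1.79  0.07  0.89  1.33]
ins0.160 -3.1 [-0.18  0.47 -0.12  1.79  0.07  0.89  1.33]
ins0.16-1.4 0 [ 0.13  0.52 -0.6   1.78  0.35  0.95  2.79]
ins0.16-1.4 3.1 [-0.41  0.48  0.22  1.79 -0.13  0.89  0.14]
ins0.16-1.4 -3.1 [-0.4
[... 692 characters left out ...]

ins0.089-1.6 -3.1 [-0.41  0.57  0.22  1.87 -0.18  0.73 -0.02]
rib0 0 [-0.45  0.62  0.5   1.88 -0.42  0.75 -1.19]
rib0 3.1 [-0.04  0.57 -0.15  1.87  0.12  0.71  1.41]
rib0 -3.1 [-0.04  0.57 -0.15  1.87  0.12  0.71  1.41]
rib1 0 [-0.3   0.64  0.56  1.85 -0.47  0.78 -0.97]
rib1 3.1 [ 0.07  0.58 -0.03  1.85  0.03  0.72  1.69]
rib1 -3.1 [ 0.07  0.58 -0.03  1.85  0.03  0.72  1.69]
rib0b 0 [-0.3   0.58  0.25  1.88 -0.21  0.71  0.16]
rib0b 3.1 [ 0.22  0.61 -0.55  1.87  0.44  0.78  2.66]
rib0b -3.1 [ 0.22  0.61 -0.55  1.87  0.44  0.78  2.66]
rib1b 0 [-0.12  0.59  0.27  1.85 -0.22  0.73  0.36]
rib1b 3.1 [-0.57  0.88  1.15  1.85 -0.94  1.07 -2.08]
rib1b -3.1 [-0.57  0.88  1.15  1.85 -0.94  1.07 -2.08]
```

Run:
```python
from h import *
ctrl.close_gripper(40)
p,a=knobpush(.25,28); Q=q(a+np.pi)
ctrl.movep([p[0],p[1],.2],Q); ctrl.movel(p,max_speed=.12)
F0=np.array(get_state()["contact_force"])
for t in np.linspace(.35,1.62,8):
    p,a=knobpush(t,15.5); ctrl.movel(p,q(a+np.pi),max_speed=.1)
    print(round(t,2),(np.array(get_state()["contact_force"])-F0).round(1))
p,a=knobpush(1.62,26); ctrl.movel(p,max_speed=.1); ctrl.movel([p[0],p[1],.2])
ctrl.ungrasp()
ctrl.movep([*KEY[:2],.17],q(KEY[2]+np.pi))
im,d=vision.grab_frame("top"); cv2.imwrite("pics/top1.png",im); np.save("t1.npy",d)
P,_=cloud("top",d); k=(P[:,2]>.089)&(P[:,2]<.1)&(P[:,0]>.5)&(P[:,0]<.66)&(P[:,1]>.08)&(P[:,1]<.2); print(P[k].mean(0),k.sum())
im2,_=vision.grab_frame("side"); cv2.imwrite("pics/side1.png",im2)
A=cv2.resize(im[180:310,150:400],None,fx=3.2,fy=3.2,interpolation=3)
cv2.imwrite("pics/v1.png",A); print(get_state()["time"])
```

```text
0.35 [-0.6 -0.2 -0.6]
0.53 [ 0.5 -0.3 -0.4]
0.71 [-0.8 -0.2  0.4]
0.89 [-0.7 -0.2 -0.1]
1.08 [-0.5  0.2 -0.2]
1.26 [-0.   0.3  0.3]
1.44 [-1.   0.1  0.2]
1.62 [-0.7  1.   0.3]
[0.57945572 0.17861305 0.09640711] 19
10.75
```

View pics/v1.png

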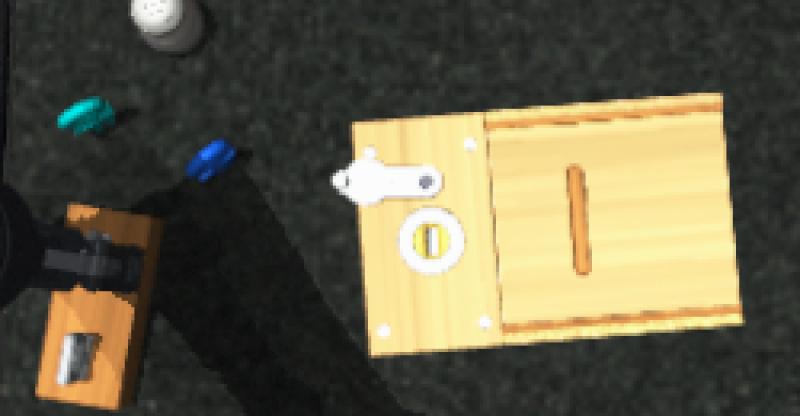

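Run:
```python
from h import *
im=cv2.imread("pics/top1.png").astype(int)
u0,v0=proj("top",[bx(-.005,.075,.079)])[0]; print("pred ring px",u0,v0)
m=(im.min(2)>215).astype(np.uint8); m[:240]=0;m[270:]=0;m[:,:272]=0;m[:,300:]=0
cs,_=cv2.findContours(m,cv2.RETR_EXTERNAL,cv2.CHAIN_APPROX_NONE); c=max(cs,key=cv2.contourArea)
e=cv2.fitEllipse(c); print(e); print("ring",at_z("top",[e[0]],.079),"pred",bx(-.005,.075,.079))
ctrl.movel([*KEY[:2],.050],max_speed=.12)
f0=np.array(get_state()["contact_force"]); ctrl.close_gripper(60)
s=get_state(); print(s["width"],np.array(s["contact_force"])-f0,s["tcp_pos"])
ctrl.movel([*KEY[:2],.15],max_speed=.1)
k=bx(-.005,.075,.165); ctrl.movep(k,q(BOX[2]+np.pi))
s=get_state(); print(s["width"],s["tcp_pos"],s["qpos"][6],s["contact_force"],s["time"])
i2,d=vision.grab_frame("side"); cv2.imwrite("pics/side2.png",i2); np.save("s2.npy",d)
i1,_=vision.grab_frame("top"); cv2.imwrite("pics/top2.png",i1)
# expected key outline: tcp->head centre: stand head z .068, tcp .050
T=np.array(s["tcp_pos"]); L=[[x,0,z] for x,z in((-.017,.018),(.017,.018),(-.015,-.01),(.015,-.01),(-.0075,-.01),(.0075,-.01),(-.0075,-.044),(.0075,-.044))]
pp=proj("side",place([T[0],T[1],BOX[2]],L)+[0,0,T[2]])
ring=proj("side",place([T[0],T[1],BOX[2]],[[.022*np.cos(a),.022*np.sin(a),.079] for a in np.linspace(0,6.28,24)]))
u,v=[int(x) for x in proj("side",[T])[0]]; A=cv2.resize(i2[v-50:v+70,u-70:u+70],None,fx=5,fy=5,interpolation=3)
for x,y in np.r_[pp,ring]: cv2.circle(A,(int((x-u+70.5)*5),int((y-v+50.5)*5)),2,(0,0,255),-1)
cv2.imwrite("pics/v2.png",A)
```

```text
pred ring px 284.45885309738503 254.27434522877996
((284.3172912597656, 254.8668212890625), (19.62077522277832, 20.19237518310547), 179.0999298095703)
ring [[0.54190732 0.12116135 0.079     ]] pred [0.54312522 0.12089029 0.079     ]
0.007101101541911814 [-1.81566007  0.54878687  2.04921748] [0.53003617 0.34425962 0.05017   ]
0.007232646682365918 [0.54313395 0.12259973 0.16482649] 1.4002655603809306 [-0.12286808 -0.27187662 -0.33590466] 14.6417
```

View pics/v2.png

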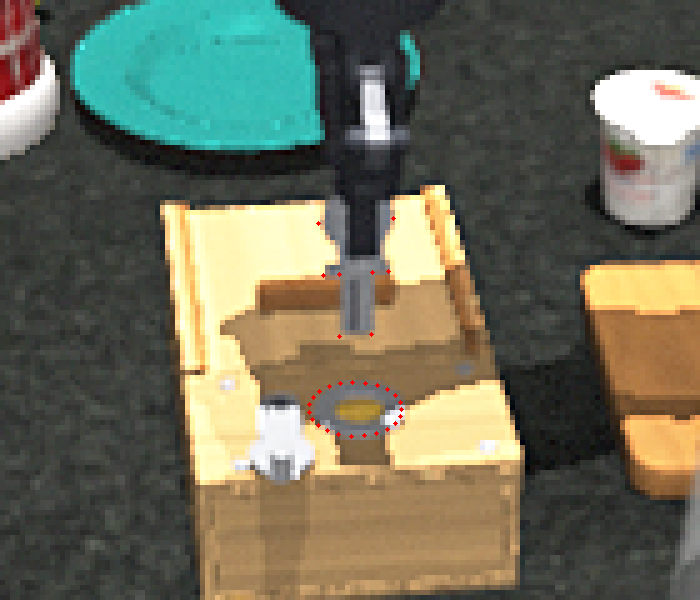

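Run:
```python
from h import *
T=np.array([.5427,.1210]); s=get_state(); print(s["tcp_pos"])
f0=np.array(s["contact_force"])
for z in [.126,.119,.115,.111,.106,.101,.097,.094,.092,.0905,.0895,.0885,.0875]:
    ctrl.movel([*T,z],max_speed=.06); s=get_state(); f=np.array(s["contact_force"])-f0
    print(z,np.round(s["tcp_pos"],4),f.round(1),np.round(s["wrist_torque"],2))
    if f[2]>12: break
print(s["time"])
i2,d=vision.grab_frame("side"); cv2.imwrite("pics/side3.png",i2)
u,v=[int(x) for x in proj("side",[[*T,.08]])[0]]; cv2.imwrite("pics/v3.png",cv2.resize(i2[v-60:v+40,u-60:u+60],None,fx=5,fy=5,interpolation=3))
```

```text
[0.5430462  0.12333972 0.16471057]
0.126 [0.5429 0.121  0.1261] [-0.6 -0.5  1.6] [ 0.05 -0.03 -0.  ]
0.119 [0.5425 0.1209 0.1187] [-0.4 -0.7  0.5] [-0.02 -0.05 -0.02]
0.115 [0.5426 0.121  0.1148] [-1.1 -0.1  1. ] [ 0.01  0.02 -0.  ]
0.111 [0.5425 0.121  0.1107] [-0.3  0.1  0.9] [ 0.03 -0.01  0.03]
0.106 [0.5425 0.1209 0.1056] [-0.8 -0.5  0.1] [ 0.03 -0.03  0.02]
0.101 [0.5425 0.121  0.1006] [ 0.8 -1.   0.6] [-0.02 -0.02  0.02]
0.097 [0.5426 0.1209 0.0967] [-1.2 -0.9  0.3] [-0.04  0.01 -0.01]
0.094 [0.5429 0.121  0.094 ] [ 0.3 -1.1  1.5] [ 0.04 -0.03 -0.03]
0.092 [0.5429 0.121  0.092 ] [-0.5  0.2  2.5] [-0.02 -0.1   0.01]
0.0905 [0.5428 0.121  0.0905] [ 0.3 -0.5  2.8] [ 0.   -0.16 -0.  ]
0.0895 [0.5428 0.121  0.0895] [0.8 0.3 2.3] [ 0.06 -0.12  0.  ]
0.0885 [0.5429 0.121  0.0891] [-0.6 -0.   7.7] [-0.03  0.18 -0.01]
0.0875 [0.5429 0.121  0.089 ] [-3.3 -0.9 15.3] [-0.21  0.72  0.  ]
18.5583
```

Fully home: the shoulder met the ring at z 0.089, and I felt the tumbler on the way. Now I'll turn it.

Run:
```python
from h import *
T=[.5429,.1210,.0886]
for r in [.2,.45,.7,.95,1.2,1.35,1.45,1.5,1.55,1.6,1.65]:
    ctrl.movel(T,q(BOX[2]+np.pi-r),max_speed=.05); s=get_state()
    w=s["eef_rot"]; a=2*np.arctan2(w[2],w[1])
    print(r,round((BOX[2]+np.pi-a+np.pi)%(2*np.pi)-np.pi,3),np.round(s["contact_force"],1),np.round(s["wrist_torque"],3),np.round(s["tcp_pos"],4))
    if abs(s["wrist_torque"][2])>.35: break
print(s["time"],s["qpos"][6])
```

```text
0.2 0.196 [-1.6  2.2  7.8] [ 0.445  0.25  -0.035] [0.5429 0.1218 0.0891]
0.45 0.446 [-0.3  1.2  6.2] [ 0.398  0.241 -0.035] [0.543  0.1217 0.0891]
0.7 0.696 [-1.1  2.   6.8] [0.365 0.253 0.003] [0.543  0.1217 0.089 ]
0.95 0.946 [-1.   0.9  7.4] [ 0.306  0.287 -0.021] [0.5429 0.1216 0.089 ]
1.2 1.196 [-1.4  1.4  7.1] [0.288 0.327 0.034] [0.5429 0.1215 0.0891]
1.35 1.347 [-0.7  1.3  7.6] [ 0.286  0.373 -0.062] [0.5429 0.1214 0.0891]
1.45 1.447 [-1.   0.4  7.8] [ 0.259  0.348 -0.048] [0.5429 0.1215 0.0891]
1.5 1.496 [-0.9  0.6  7.3] [0.326 0.316 0.039] [0.5429 0.1214 0.0891]
1.55 1.546 [-1.1  0.9  8.2] [ 0.335  0.368 -0.05 ] [0.5428 0.1214 0.0891]
1.6 1.596 [-1.8  1.7  8.9] [0.3   0.309 0.009] [0.5428 0.1214 0.0891]
1.65 1.646 [-2.1  1.2  8.4] [0.257 0.371 0.281] [0.5428 0.1214 0.0891]
22.1083 0.1460608551538247
```

Run:
```python
from h import *
T=[.5429,.1212,.0892]
ctrl.movel(T,q(BOX[2]+np.pi-1.6),max_speed=.05); ctrl.ungrasp()
print(get_state()["contact_force"])
ctrl.movel([T[0],T[1],.2],max_speed=.12)
ctrl.close_gripper(40)
p=bx(0,.012,.2); ctrl.movep(p,q(BOX[2]+np.pi/2))
ctrl.movep(bx(-.0,-.03,.3),q(BOX[2]+np.pi/2))
for n in("top","side"):
    im,d=vision.grab_frame(n); cv2.imwrite(f"pics/{n}4.png",im)
    u,v=[int(x) for x in proj(n,[[*T[:2],.08]])[0]]; cv2.imwrite(f"pics/v4{n}.png",cv2.resize(im[v-40:v+40,u-50:u+50],None,fx=4,fy=4,interpolation=3))
cv2.imwrite("pics/v4.png",np.hstack([cv2.imread("pics/v4top.png"),cv2.imread("pics/v4side.png")]))
print(get_state()["time"],get_state()["qpos"])
```

```text
[0.06045732 1.02826445 0.7061639 ]
25.9 [-0.45668843  0.39615187  0.57673806  1.56914141 -0.22463179  1.24525547
  0.25438713]
```

View pics/v4.png

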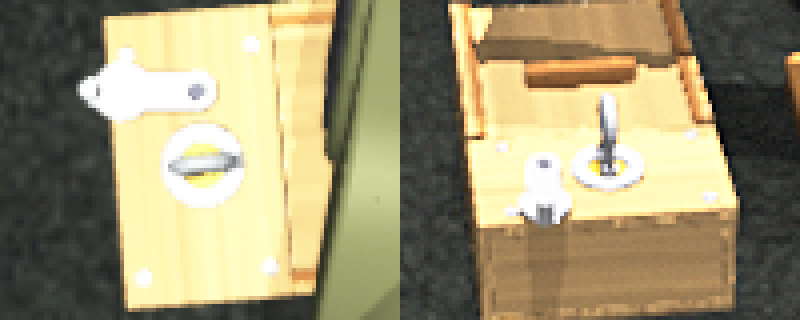

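The key is turned and seated with the cover aside: crop (205,163) shows the key lying along the box's y. Now the lid.

Run:
```python
from h import *
Q=q(BOX[2]+np.pi/2)
ctrl.movep(bx(0,.006,.15),Q); ctrl.movel(bx(0,.006,.0815),max_speed=.1)
f0=np.array(get_state()["contact_force"]); yb=np.array([-np.sin(BOX[2]),np.cos(BOX[2]),0])
for y in [-.03,-.06,-.085,-.095,-.099,-.101,-.103,-.105,-.107,-.109]:
    ctrl.movel(bx(0,y,.0815),max_speed=.07); s=get_state(); f=(np.array(s["contact_force"])-f0)@yb
    print(y,round((np.array(s["tcp_pos"])-bx(0,0,0))@yb,4),f.round(1))
    if f>12: break
y0=(np.array(s["tcp_pos"])-bx(0,0,0))@yb
ctrl.movel(bx(0,y0+.02,.0815),max_speed=.1); ctrl.movel(bx(0,y0+.02,.2)); ctrl.movep([.45,-.25,.32],q(np.pi/2))
for n in("top","side"):
    im,d=vision.grab_frame(n); cv2.imwrite(f"pics/{n}5.png",im); P,_=cloud(n,d)
    L=place([0,0,-BOX[2]],P-[BOX[0],BOX[1],0]); k=(abs(L[:,0])<.045)&(L[:,1]<.03)&(L[:,1]>-.14)&(L[:,2]>.0855)&(L[:,2]<.097); print(n,"rib local",rect(L[k]),k.sum())
print(get_state()["time"])
cv2.imwrite("pics/v5.png",np.hstack([cv2.imread("pics/top5.png")[130:370,140:480],cv2.imread("pics/side5.png")[180:420,200:460]]))
```

```text
-0.03 -0.0305 -1.1
-0.06 -0.0608 -0.9
-0.085 -0.0859 -0.8
-0.095 -0.0958 -0.8
-0.099 -0.0993 -1.0
-0.101 -0.1011 -0.2
-0.103 -0.103 -0.7
-0.105 -0.1031 4.7
-0.107 -0.1032 9.5
-0.109 -0.1033 13.4
top rib local (array([  -0.3, -120.1]), array([69.6, 10.2]), 0.49) 172
side rib local (array([  -2.2, -116.7]), array([67.5, 16. ]), 0.93) 112
33.4417
```

View pics/v5.png

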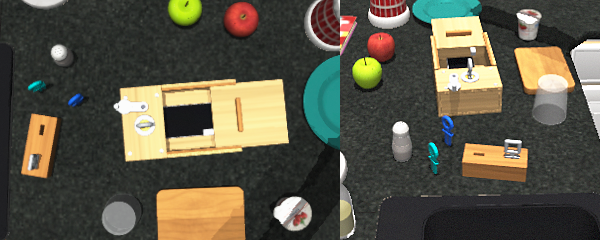

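```bash
python3 -c "
from h import *
print(get_state()['contact_force'],get_state()['time']); ticket.close_job()"
```

```text
[ 0.13954862  0.05018801 -0.18809534] 33.4417
the job is handed in; nothing more can be done
```

The box is fully open and I handed the job in at 33.4 s of the 72 s allowed.

- **Cover:** it started about 0.25 rad open. I pushed it to roughly 1.55 rad by my estimate, well past the 1.2 rad needed.
- **Key:** I took the round-headed key and lowered it until its shoulder met the ring. The tumbler's 2–3 N showed on the way down. I then turned it clockwise until the stop resisted: 0.28 N m at 1.65 rad of gripper turn, which includes play and give. The key was released and left in the lock, still turned.
- **Lid:** I pushed it by the rib until it hit the stop, where force rose to 13 N. The top camera puts the rib 100 mm from its shut position. The side camera reads about 3 mm less, which fits its view of the rib's near face.

**Last pictures:** the square-headed key is still in the stand, and the bystanders and the blue and turquoise look-alikes appear unmoved. The arm was clear and touching nothing. No check failed.

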